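Load a notched core on the ribbon winder

ROBOT

A 6-joint arm with a two-finger parallel gripper is mounted at the origin on the work surface. World frame = base frame: x ahead of the robot, y to its left, z up, the work surface at z = 0. Lengths are in m, angles in rad, forces in N, time in s.
With the tool pointing down it reaches from about 0.25 to 0.725 m from the base axis. Payload 9.7 kg.
Tool frame: the origin (TCP) lies midway between the tips of the shut fingers; the grasp point (between the pads) lies 19 mm behind it; x points along the fingers, z is the direction in which the jaws open and shut, and the axes are right-handed (so a half turn about x gives the same grasp; the last joint's range is limited). The gripper opens to 85 mm and grips with 20 to 120 N. Pads are 22 mm wide; open, the fingers measure 114 mm over their backs; the gripper's body (76 mm by 85 mm) begins 54 mm behind the grasp point. The pads swing forward as they close: fully open they stand 13 mm farther back than shut.
Start: joints at [1.328, 0.087, 0.176, 1.66, 0, 1.571], TCP at [0.132, 0.534, 0.231] pointing down, gripper open.
Joint ranges: [-3.13, 3.13], [-0.85, 1.81], [-1.15, 1.24], [-2.2, 2.28], [-1.44, 1.52], [-3.14, 3.14]. Speed limits (rad/s): [2.22, 2.22, 2.57, 3.14, 3.14, 3.14].

INTERFACE

Orientations are given as a rotation vector (axis times angle).
In Python, from rig import arm gives the robot as it stands.
- The arm moves only by the tool drive_tool, never from a script. Its argument "moves" is one flat list of numbers, 7 for each row, row after row: the shift along the tool's x, y, z in mm, then the turn, a rotation vector about the tool's x, y, z in degrees, then the opening in per cent of the stroke, from 0 (shut) to 100 (fully open). A call has exactly 10 rows; each row shifts and turns the commanded pose from where the row before left it, along the tool's axes as they then stand; what a row does not reach is not made up. A row lasts 1/12 s, in which the tool goes at most 41.7 mm and 7.16 degrees, less where a joint would pass 70% of its speed; a pose out of reach is approached as far as the arm can. A call is refused whole if a number of a shift passes 41.7 or a number of a turn 7.16, either way. A call with a gripper value outside its range is refused whole. The fingers move at their own pace and stop on an object; "grip_force" is the grip in N (left out, the last holds). Time passes only in rows, so rows that do not move let the fingers close, or fill a call up. It gives the time, the measured TCP pose, the force and the opening at its end, in the units of the state.
- arm.get_state(): the state, without advancing time (a new reading comes with each control period).
- arm.grab_frame(name): name is "scene" or "top"; returns a dict with "image" (480x640x3 uint8, red, green, blue), "K" (3x3 intrinsics, pixels), "rvec" (rotation vector, rad) and "tvec" (3), from world to camera coordinates, as OpenCV has them. Camera axes: x right, y down, z forward; pixel columns grow to the right and rows downward; lengths in m; the calibration is good to about 2 mm. A picture is of the moment at which its call begins. There is no depth.
- arm.job_done(): hands the job in, once; it reports no verdict.
The state is a dict: "clock": time; "qpos": joint angles; "qvel": joint speeds; "joint_torque": joint torques, N m; "eef_pos": TCP position; "orientation": TCP orientation; "force": force on the tool from outside, world axes, zero at the start; "ft_torque": the same for the moment, N m; "width": finger opening in m.
Only numpy, scipy, OpenCV 4.12 (cv2) and the standard library are available. Lean on these libraries where they do the work, as an engineer would, in place of code of your own. Each camera call takes 0.05 s, during which the arm holds its last target.

TASK

Load the wooden core with the notched end onto the steel spindle of the ribbon winder: make room by pushing the sprung roller back, slide the core down over the spindle, and turn it until its notches drop over the drive bar and it sits fully home on the deck. Let go of it with the roller resting against its side, and leave the other things on the bench where they are.

Things in the scene. Friction and masses are not known exactly. Their poses are not given: they have to be found in the camera images.
- core_mid (a point): Centre, half-way up (35 mm above its underside), of the loose wooden core: an upright tube, 52 mm outside diameter, 70 mm tall, with a 21 mm bore right through, 0.08 to 0.17 kg. Its lower end has six radial notches through the wall, 8 mm wide, 10 mm deep, every 60 degrees, one along its own +x; z up. Of the three wooden tubes it is the one of middle height.
- winder: The winder, fixed to the bench: a dark green block 50 mm high; its flat top is the deck. Origin on the table under the spindle's axis. x along its shorter edge, +y from the spindle to the sprung roller, z up. It reaches 75 mm either way in x, 70 mm to -y and 120 mm to +y; a spring housing 30 mm high stands on the deck from y = 96 to 118 mm.
- spindle_foot (a point): Point on the upright steel spindle's axis at deck level, axes as the winder. The spindle is 18 mm in diameter and rises 45 mm above the deck, its top 8 mm tapering to 11 mm. The core is home when its teeth stand on the deck; lying on the drive bar it is 8 mm too high.
- bar_mid (a point): Middle of the drive bar that crosses the spindle's foot on the deck: 40 mm long, 5.5 mm wide, 8 mm high; this point is on the axis, 4 mm above the deck, with the winder's axes. The bar's direction differs each time, within 30 degrees either side of the winder's x: see it from above or find it by touch. It is braked (0.5 N m). A notch has 3 to 4 degrees of play on it either way.
- roller_top (a point): Centre of the top of the sprung follower's upright black roller, 12 mm in diameter, its top 70 mm above the deck (25 mm above the spindle's tip). At rest its axis is 16.5 mm from the spindle's axis, so that nothing 52 mm wide goes down past it. It stands on a carriage 26 mm wide and 14 mm high that starts 14 mm from the spindle's axis and moves with it.
- follower (a joint): Slide of the roller and its carriage straight away from the spindle (along +y of spindle_foot), in m: 0 at rest, at most 0.030. A spring presses it back: about 2.4 N at rest, rising by 1.2 N every 10 mm. With the core on the spindle's axis it reads 0.0135 to 0.0155 (about 4 N).
- short_mid (a point): Centre, half-way up, of a short plain wooden tube standing near the core: 52 mm outside diameter, 42 mm tall. Bystander.
- tall_mid (a point): Centre, half-way up, of a tall plain wooden tube standing near the core: 42 mm outside diameter, 100 mm tall. Bystander.
- jar: Closed amber jar with a steel lid, 68 mm in diameter, 85 mm tall, origin under its centre. Bystander.
- driver: Screwdriver lying on the bench, origin at about its middle, along its x. Bystander.
- spanner: Open-ended spanner lying on the bench, origin at about its middle, along its x. Bystander.
- mug: Red plastic cup, 80 mm in diameter, 90 mm tall, origin under its centre. Bystander.
- finial: Turned wooden finial standing upright, 52 mm in diameter at its foot, 90 mm tall, origin under its centre. Bystander.
- tape: Empty cardboard ring lying flat, 90 mm in diameter, 20 mm high, origin under its centre. Bystander.
Not all that is in view belongs to the job. What is shaped like the part that bears core_mid but green or turquoise is not meant.

How it is judged:
At the end, for the whole second after the job is handed in: The notched core stands upright (within 4 degrees) around the spindle, centred within 4 mm, its underside within 3.5 mm of the deck (so the bar is in its notches), at rest, let go, with the roller resting against its side (slide above 11 mm) (horizontal distance between core_mid and spindle_foot below 0.004 m and z of core_mid in the frame of spindle_foot between 0.031 and 0.0385 m and angle between core_mid's own z axis and vertical below 0.07 rad and value of joint follower above 0.011 m and linear speed of core below 0.01 m/s); the robot touches nothing.
It fails at once if another thing on the bench is moved by more than 40 mm (distance of any of short_mid, tall_mid, jar, driver, spanner, mug, finial, tape from where it was at the start of the episode above 0.04 m).
It also fails if it takes over 48 s, if anything falls off the work surface, if the arm or the gripper's body presses on something with over 40 N, if the wrist force passes 120 N, or if a joint passes its speed limit or range.

## Working session

There is one attempt and no reset: what is moved stays moved. The work goes in short steps, Python scripts to look and compute and a tool call to move; the robot and the scene stay as the last step left them, time stands still between calls to the robot, and variables do not carry over. Pictures are saved under pics/ and viewed, and the job is handed in when it is done.

Besides the shell and the picture viewer there is one more tool, called after "Emit:" by a JSON object that holds its "op" and its "data", one argument or row to a line. drive_tool: Moves the arm, as the interface text tells. Its arguments: {"type":"object","properties":{"moves":{"type":"array"},"grip_force":{"type":"number"}},"required":["moves"]}

```bash
ls; mkdir -p pics; python3 - <<'E'
from rig import arm
import cv2
for n in("scene","top"):
    f=arm.grab_frame(n); cv2.imwrite(f"pics/{n}0.png",f["image"][:,:,::-1]); print(n,f["K"].tolist(),f["rvec"],f["tvec"])
print(arm.get_state())
E
```

```text
pics
scene [[501.24567664715204, 0.0, 320.85286858858024], [0.0, 501.24567664715204, 245.219240369897], [0.0, 0.0, 1.0]] [ 1.58355623  1.89463604 -0.82456026] [ 0.06724948 -0.26418086  1.73435706]
top [[558.3157691983808, 0.0, 319.9375225373953], [0.0, 558.3157691983808, 231.3938185824364], [0.0, 0.0, 1.0]] [ 2.1650996 -2.1225148  0.1392724] [0.02755416 0.4718327  1.37559438]
{'clock': 0.1, 'qpos': array([ 1.32800665e+00,  8.73698143e-02,  1.75208968e-01,  1.65981779e+00,
       -1.92599649e-06,  1.57078409e+00]), 'qvel': array([ 0.00065424, -0.00110953,  0.00313778,  0.00058647,  0.00072333,
        0.00069479]), 'joint_torque': array([ 3.44182963e-04, -5.21557903e+01,  4.65654588e+01,  1.60868175e-02,
        5.10222640e-05, -1.15693933e-05]), 'eef_pos': array([0.13217458, 0.53365806, 0.2306711 ]), 'orientation': array([-1.02926285,  1.3152661 ,  1.02804415]), 'force': array([ 0.11108644,  0.57074867, -0.08549701]), 'ft_torque': array([-0.02429518, -0.02109834,  0.05893779]), 'width': 0.08476048312594946}
```

View pics/scene0.png

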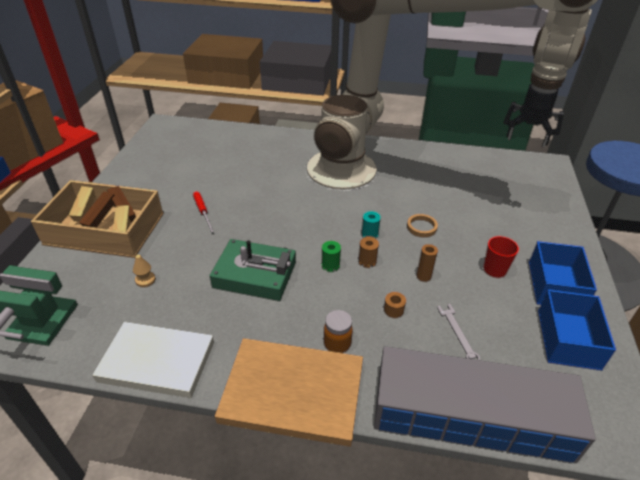

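View pics/top0.png

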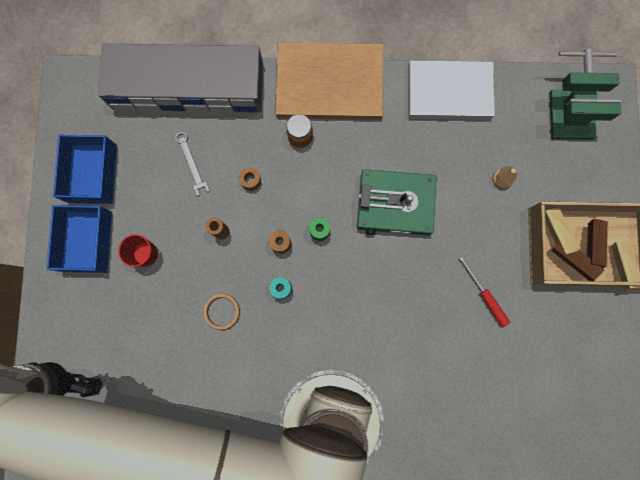

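```bash
python3 - <<'E'
import cv2
t=cv2.imread("pics/top0.png");s=cv2.imread("pics/scene0.png")
cv2.imwrite("pics/t_w.png",cv2.resize(t[160:245,345:450],None,fx=7,fy=7,interpolation=cv2.INTER_CUBIC))
cv2.imwrite("pics/s_w.png",cv2.resize(s[230:305,200:305],None,fx=7,fy=7,interpolation=cv2.INTER_CUBIC))
a=cv2.resize(t[205:280,255:345],None,fx=4,fy=8/2,interpolation=cv2.INTER_CUBIC)
b=cv2.resize(s[215:290,320:410],None,fx=4,fy=4,interpolation=cv2.INTER_CUBIC)
cv2.imwrite("pics/core.png",cv2.hconcat([a,b]))
E
```

```text
(no output)
```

View pics/t_w.png

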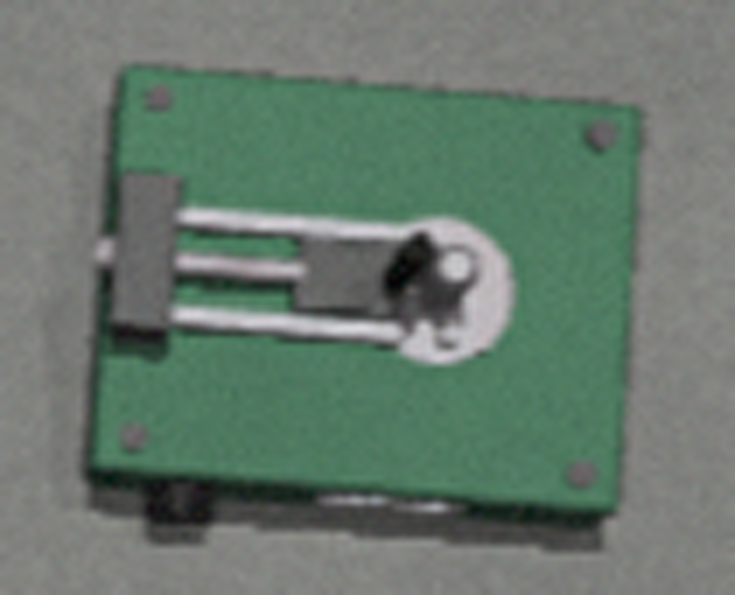

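View pics/s_w.png

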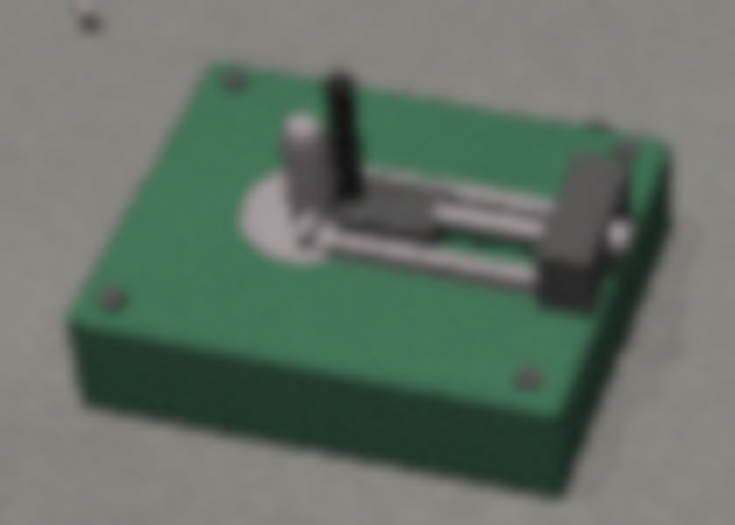

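View pics/core.png

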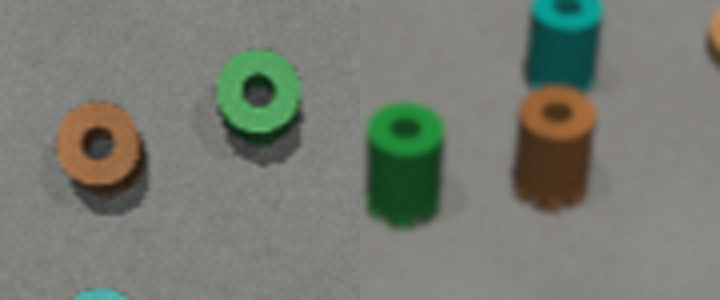

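```bash
cat > h.py <<'E'
import numpy as np,cv2
from rig import arm
from scipy.spatial.transform import Rotation as Ro
C={}
def cam(n):
    f=arm.grab_frame(n);C[n]=f;return f
def ray(f,uv):
    R,_=cv2.Rodrigues(f["rvec"]);p=cv2.undistortPoints(np.array([[uv]],float),f["K"],None)[0,0]
    return -R.T@f["tvec"],R.T@np.array([p[0],p[1],1.])
def onz(f,uv,z):
    o,d=ray(f,uv);return o+d*(z-o[2])/d[2]
def tri(f1,u1,f2,u2):
    o1,d1=ray(f1,u1);o2,d2=ray(f2,u2)
    a=np.linalg.lstsq(np.c_[d1,-d2],o2-o1,rcond=None)[0]
    p,q=o1+a[0]*d1,o2+a[1]*d2;return (p+q)/2,np.linalg.norm(p-q)
def proj(f,P):
    return cv2.projectPoints(np.atleast_2d(np.array(P,float)),f["rvec"],f["tvec"],f["K"],None)[0][:,0]
E
cat > m1.py <<'E'
from h import *
t=cam("top");s=cam("scene")
# deck corners top: from crop /7
off=np.array([345,160]);cr=lambda x,y:np.array([x/7-.43+345,y/7-.43+160])
sc=lambda x,y:np.array([x/7-.43+200,y/7-.43+230])
for n,u in dict(A=(124,66),B=(640,106),Cc=(613,512),D=(90,474)).items(): print(n,onz(t,cr(*u),.05).round(4))
for n,u in dict(A=(672,150),B=(560,410),Cc=(70,322),D=(212,66)).items(): print(n,onz(s,sc(*u),.05).round(4))
for nm,a,b in (("tip",(457,263),(302,118)),("roller",(421,240),(341,76)),("disc",(443,290),None)):
    if b: print(nm,tri(t,cr(*a),s,sc(*b)), onz(t,cr(*a),.095 if nm=="tip" else .12))
    else: print(nm,onz(t,cr(*a),.05))
# brown masks
for n,f in C.items():
    hsv=cv2.cvtColor(f["image"],cv2.COLOR_RGB2HSV)
    m=cv2.inRange(hsv,(5,90,40),(18,255,255)); k,_,st,ce=cv2.connectedComponentsWithStats(m)
    for i in range(1,k):
        if st[i,4]>60: print(n,st[i],ce[i].round(1))
E
python3 m1.py
```

```text
A [ 0.6304 -0.0672  0.05  ]
B [ 0.6189 -0.2533  0.05  ]
Cc [ 0.4709 -0.2424  0.05  ]
D [ 0.481  -0.0566  0.05  ]
A [ 0.4897 -0.0531  0.05  ]
B [ 0.63  -0.064  0.05 ]
Cc [ 0.6205 -0.249   0.05  ]
D [ 0.476  -0.2409  0.05  ]
tip (array([ 0.54965481, -0.1789748 ,  0.09903933]), np.float64(0.0018327196780427437)) [ 0.5507026  -0.18049187  0.095     ]
roller (array([ 0.55192597, -0.16217554,  0.12459162]), np.float64(0.003365570185901412)) [ 0.55328358 -0.16449204  0.12      ]
disc [ 0.5500698  -0.18224022  0.05      ]
top [ 276   43  107   76 7839] [329.7  80.1]
top [287 126  25  22 211] [300.5 139.7]
top [493 166  23  22 350] [503.7 177.1]
top [239 168  21  23 312] [249.5 178.4]
top [ 529  202  111   89 5577] [586.4 244.9]
top [206 218  23  21 325] [216.6 227.9]
top [269 231  22  23 360] [279.7 241.6]
top [   0  265   23  101 1295] [  9.  310.3]
top [203 294  36  36 361] [220.6 311.2]
scene [ 152    0  182   14 1177] [265.8   4.2]
scene [ 105   34  225   71 7263] [207.3  70.4]
scene [336  69   9  21 114] [339.3  77.6]
scene [  16   81   47   71 1437] [ 40.4 115.6]
scene [   0   83   39   87 1901] [ 13.4 132.4]
scene [209 103  50  20 743] [235.6 112.7]
scene [   0  179  163  108 7628] [ 93.7 220.9]
scene [407 214  31  23 343] [421.9 224.9]
scene [359 236  20  31 485] [368.1 251. ]
scene [417 244  21  37 507] [426.6 261.8]
scene [385 292  21  26 444] [394.4 303.9]
scene [630 308  10  42 224] [636.1 326.8]
scene [  214   325   149   121 12242] [294.  389.5]
```

```bash
cat > m2.py <<'E'
from h import *
t=cam("top");s=cam("scene")
ct=np.array([98/4-.37+255,144/4-.37+205]); cs=np.array([198/4-.37+320,112/4-.37+215])
P,e=tri(t,ct,s,cs); print("core top",P,e,onz(t,ct,.07),onz(s,cs,.07))
P=(onz(t,ct,.07)+onz(s,cs,.07))/2
# notch azimuths: show scene base circle
im=cv2.resize(s["image"][225:275,350:390],None,fx=14,fy=12,interpolation=cv2.INTER_CUBIC)
for a in range(0,360,30):
    q=proj(s,[P[0]+.026*np.cos(np.radians(a)),P[1]+.026*np.sin(np.radians(a)),0.])[0]
    x,y=int((q[0]+.5-350)*14),int((q[1]+.5-225)*12); cv2.circle(im,(x,y),3,(255,255,0),-1);cv2.putText(im,str(a),(x,y+14),0,.45,(255,255,255),1)
cv2.imwrite("pics/notch.png",im[:,:,::-1])
S=np.array([.550,-.1795]);psi=np.radians(-3.7)
im=cv2.resize(t["image"][180:215,385:425],None,fx=16,fy=16,interpolation=cv2.INTER_CUBIC)
for a in range(0,360,30):
    q=proj(t,[S[0]+.02*np.cos(np.radians(a)),S[1]+.02*np.sin(np.radians(a)),.055])[0]
    x,y=int((q[0]+.5-385)*16),int((q[1]+.5-180)*16); cv2.circle(im,(x,y),2,(255,255,0),-1);cv2.putText(im,str(a),(x,y+14),0,.45,(255,0,0),1)
cv2.imwrite("pics/bar.png",im[:,:,::-1])
E
python3 m2.py
```

```text
core top [0.44115009 0.13759586 0.06951077] 0.0029211639840249467 [0.44121485 0.13609492 0.07      ] [0.44144304 0.13905882 0.07      ]
```

View pics/notch.png

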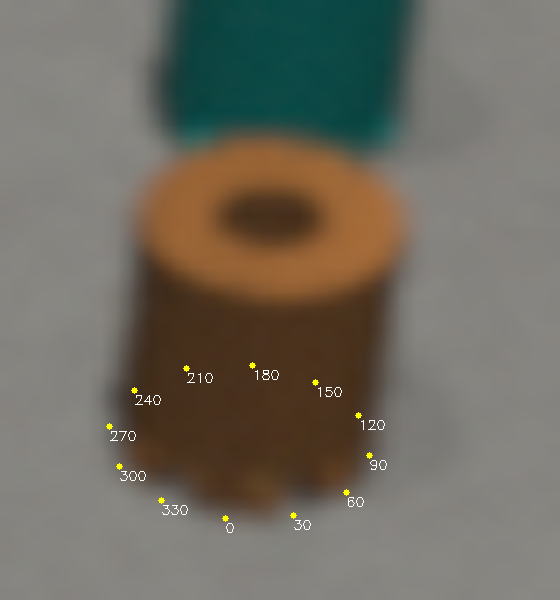

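View pics/bar.png

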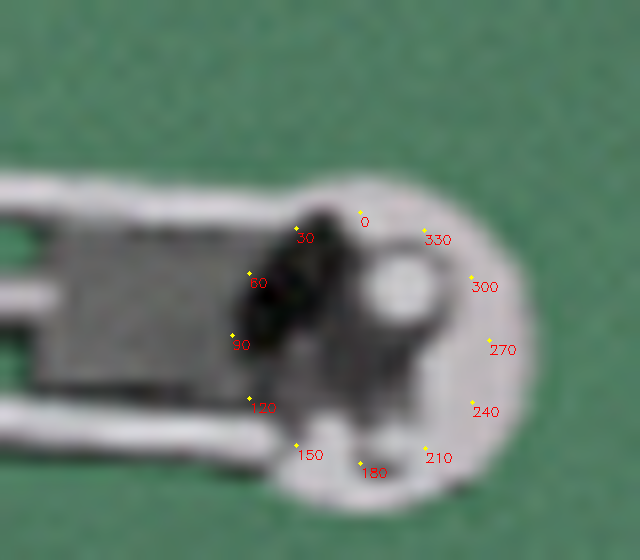

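```bash
python3 - <<'E'
from h import *
s=arm.get_state();R=Ro.from_rotvec(s["orientation"]).as_matrix();print(R.round(3))
E
```

```text
[[-0.    -0.971  0.24 ]
 [-0.     0.24   0.971]
 [-1.     0.    -0.   ]]
```

```bash
cat >> h.py <<'E'
def plan(target,yaw_deg,n,opening,pose=None,dec=0):
    """prints rows from present pose to target TCP (tool down, jaw azimuth yaw) in n rows"""
    s=arm.get_state()
    p,R=(s["eef_pos"].copy(),Ro.from_rotvec(s["orientation"])) if pose is None else pose
    M=R.as_matrix();az=np.degrees(np.arctan2(M[1,2],M[0,2]))
    d=(az-yaw_deg+180)%360-180   # turn about tool x (down)
    tilt=np.degrees(np.arccos(-M[2,0]));print("az",az.round(2),"turn",round(d,2),"tilt",tilt.round(3))
    rows=[];target=np.array(target,float)
    for i in range(n):
        step=(target-p)/(n-i);v=R.inv().apply(step)*1000
        v=np.round(v,dec);az=np.degrees(np.arctan2(R.as_matrix()[1,2],R.as_matrix()[0,2]))
        a=round(((az-yaw_deg+180)%360-180)/(n-i),1)
        rows.append([*v,a,0,0,opening]);p=p+R.apply(v/1000);R=R*Ro.from_rotvec([np.radians(a),0,0])
    for r in rows: print([float(x) for x in r])
    print("end",p.round(4));return p,R
def st():
    s=arm.get_state();M=Ro.from_rotvec(s["orientation"]).as_matrix()
    print("t",round(s["clock"],2),"p",s["eef_pos"].round(4),"az",np.degrees(np.arctan2(M[1,2],M[0,2])).round(2),"tilt",np.degrees(np.arccos(-M[2,0])).round(2),"F",s["force"].round(2),"T",s["ft_torque"].round(3),"w",round(s["width"],4),"q",s["qpos"].round(2))
E
python3 - <<'E'
from h import *
s=cam("scene");t=cam("top")
print(onz(s,(302/7-.43+200,118/7-.43+230),.095))
plan((.441,.1375,.18),-4,20,100)
E
```

```text
[ 0.54545611 -0.17963588  0.095     ]
az 76.09 turn 80.09 tilt 0.012
[3.0, -20.0, -16.0, 4.0, 0.0, 0.0, 100.0]
[3.0, -21.0, -14.0, 4.0, 0.0, 0.0, 100.0]
[3.0, -22.0, -13.0, 4.0, 0.0, 0.0, 100.0]
[2.0, -22.0, -11.0, 4.0, 0.0, 0.0, 100.0]
[3.0, -23.0, -9.0, 4.0, 0.0, 0.0, 100.0]
[2.0, -24.0, -8.0, 4.0, 0.0, 0.0, 100.0]
[3.0, -24.0, -6.0, 4.0, 0.0, 0.0, 100.0]
[2.0, -25.0, -4.0, 4.0, 0.0, 0.0, 100.0]
[3.0, -25.0, -3.0, 4.0, 0.0, 0.0, 100.0]
[2.0, -25.0, -1.0, 4.0, 0.0, 0.0, 100.0]
[3.0, -25.0, 1.0, 4.0, 0.0, 0.0, 100.0]
[2.0, -25.0, 3.0, 4.0, 0.0, 0.0, 100.0]
[3.0, -25.0, 4.0, 4.0, 0.0, 0.0, 100.0]
[2.0, -24.0, 6.0, 4.0, 0.0, 0.0, 100.0]
[3.0, -24.0, 8.0, 4.0, 0.0, 0.0, 100.0]
[2.0, -23.0, 9.0, 4.0, 0.0, 0.0, 100.0]
[3.0, -23.0, 11.0, 4.0, 0.0, 0.0, 100.0]
[2.0, -22.0, 12.0, 4.0, 0.0, 0.0, 100.0]
[3.0, -21.0, 14.0, 4.0, 0.0, 0.0, 100.0]
[2.0, -20.0, 16.0, 4.1, 0.0, 0.0, 100.0]
end [0.4414 0.1372 0.1802]
```

Emit:
{"op": "drive_tool", "data": {
  "moves": [3,-20,-16,4,0,0,100,3,-21,-14,4,0,0,100,3,-22,-13,4,0,0,100,2,-22,-11,4,0,0,100,3,-23,-9,4,0,0,100,2,-24,-8,4,0,0,100,3,-24,-6,4,0,0,100,2,-25,-4,4,0,0,100,3,-25,-3,4,0,0,100,2,-25,-1,4,0,0,100],
  "grip_force": 40
}}

```text
clock: 1.23
eef_pos: [0.2872, 0.3346, 0.2052]
orientation: [-0.49, 1.514, 0.491]
force: [0.5, 0.1, 0.4]
width: 0.0855
```

Emit:
{"op": "drive_tool", "data": {
  "moves": [3,-25,1,4,0,0,100,2,-25,3,4,0,0,100,3,-25,4,4,0,0,100,2,-24,6,4,0,0,100,3,-24,8,4,0,0,100,2,-23,9,4,0,0,100,3,-23,11,4,0,0,100,2,-22,12,4,0,0,100,3,-21,14,4,0,0,100,2,-20,16,4.1,0,0,100]
}}

```text
clock: 2.07
eef_pos: [0.442, 0.1361, 0.1802]
orientation: [0.058, 1.57, -0.058]
force: [-0.5, 1.0, 0.6]
width: 0.0856
```

```bash
python3 - <<'E'
from h import *
st()
for n in("top","scene"):
    f=cam(n);im=f["image"]
    u=proj(f,[.441,.1375,.1])[0].astype(int);x,y=max(u[0]-60,0),max(u[1]-60,0)
    cv2.imwrite(f"pics/{n}1.png",cv2.resize(im[y:y+120,x:x+120],None,fx=5,fy=5,interpolation=cv2.INTER_CUBIC)[:,:,::-1])
st()
plan((.441,.1375,.033),-4,10,100)
E
```

```text
t 2.07 p [0.442  0.1361 0.1802] az -4.21 tilt 0.01 F [-0.45  1.03  0.62] T [ 0.059 -0.009 -0.018] w 0.0856 q [ 0.3  -0.14 -0.14  1.57  0.    1.94]
t 2.17 p [0.4427 0.1351 0.1797] az -4.34 tilt 0.04 F [0.28 0.05 0.71] T [ 0.018  0.036 -0.019] w 0.0856 q [ 0.3  -0.13 -0.14  1.56 -0.    1.94]
az -4.34 turn -0.34 tilt 0.044
[15.0, 0.0, -0.0, -0.0, 0.0, 0.0, 100.0]
[15.0, 0.0, -0.0, -0.0, 0.0, 0.0, 100.0]
[15.0, 0.0, -0.0, -0.0, 0.0, 0.0, 100.0]
[15.0, 0.0, -0.0, -0.0, 0.0, 0.0, 100.0]
[14.0, 0.0, -0.0, -0.1, 0.0, 0.0, 100.0]
[15.0, 0.0, -0.0, -0.0, 0.0, 0.0, 100.0]
[14.0, 1.0, -0.0, -0.1, 0.0, 0.0, 100.0]
[15.0, 0.0, -1.0, -0.0, 0.0, 0.0, 100.0]
[14.0, 1.0, -0.0, -0.1, 0.0, 0.0, 100.0]
[15.0, 0.0, -1.0, -0.0, 0.0, 0.0, 100.0]
end [0.4409 0.1371 0.0327]
```

View pics/scene1.png

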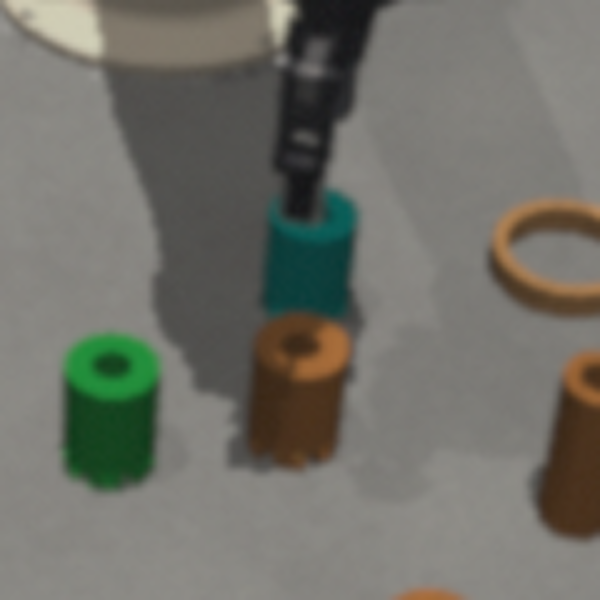

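View pics/top1.png

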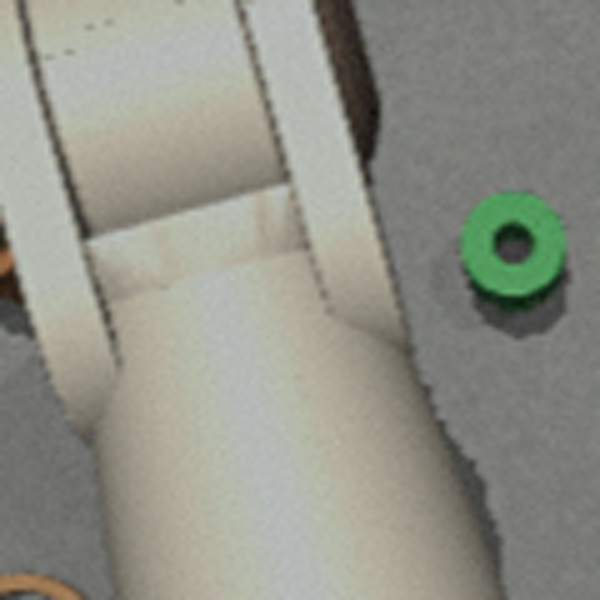

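Emit:
{"op": "drive_tool", "data": {
  "moves": [5,2,-2,-0.3,0,0,100,15,0,0,0,0,0,100,16,0,0,0,0,0,100,17,0,0,0,0,0,100,17,0,0,0,0,0,100,17,0,0,0,0,0,100,17,0,0,0,0,0,100,17,0,0,0,0,0,100,16,0,0,0,0,0,100,10,0,0,0,0,0,100]
}}

```text
clock: 3.0
eef_pos: [0.4382, 0.1402, 0.0315]
orientation: [0.049, 1.572, -0.049]
force: [-0.1, 0.4, -0.0]
width: 0.0858
```

Emit:
{"op": "drive_tool", "data": {
  "moves": [0,0,0,0,0,0,0,0,0,0,0,0,0,0,0,0,0,0,0,0,0,0,0,0,0,0,0,0,0,0,0,0,0,0,0,0,0,0,0,0,0,0,0,0,0,0,0,0,0,0,0,0,0,0,0,0,0,0,0,0,0,0,0,0,0,0,0,0,0,0]
}}

```text
clock: 3.83
eef_pos: [0.4403, 0.1398, 0.0346]
orientation: [0.052, 1.568, -0.05]
force: [-0.9, 1.5, 5.8]
width: 0.051
```

```bash
python3 - <<'E'
from h import *
f=cam("scene");im=f["image"];u=proj(f,[.441,.1375,.1])[0].astype(int);x,y=u[0]-60,u[1]-60
cv2.imwrite("pics/scene2.png",cv2.resize(im[y:y+120,x:x+120],None,fx=5,fy=5,interpolation=cv2.INTER_CUBIC)[:,:,::-1])
st()
E
```

```text
t 3.88 p [0.4403 0.1398 0.0346] az -3.71 tilt 0.13 F [0.5  0.92 6.02] T [ 0.225  0.332 -0.022] w 0.0511 q [ 0.31 -0.11 -0.4   1.28  0.    1.94]
```

View pics/scene2.png

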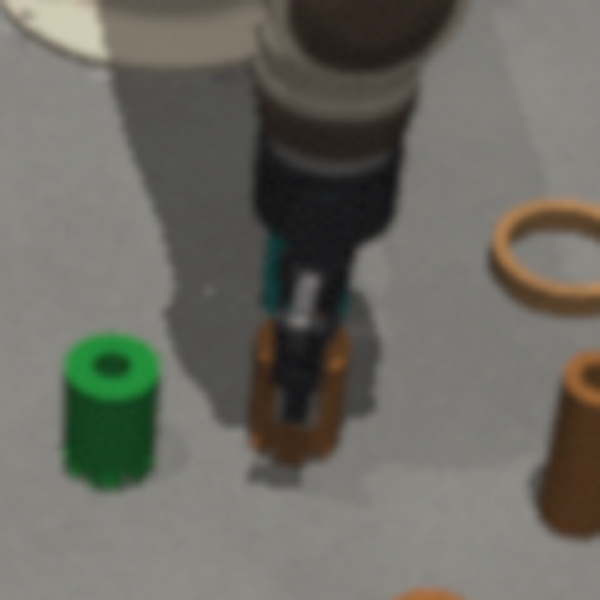

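```bash
python3 - <<'E'
from h import *
P=plan((.4403,.1398,.18),-3.7,10,0)
plan((.547,-.2245,.18),-3.7,20,0,P)
E
```

```text
az -3.71 turn -0.01 tilt 0.128
[-15.0, 0.0, 0.0, -0.0, 0.0, 0.0, 0.0]
[-14.0, 0.0, 0.0, -0.0, 0.0, 0.0, 0.0]
[-15.0, 0.0, 0.0, -0.0, 0.0, 0.0, 0.0]
[-14.0, 0.0, 0.0, -0.0, 0.0, 0.0, 0.0]
[-15.0, 0.0, 0.0, -0.0, 0.0, 0.0, 0.0]
[-14.0, 0.0, 0.0, -0.0, 0.0, 0.0, 0.0]
[-15.0, 0.0, 0.0, -0.0, 0.0, 0.0, 0.0]
[-14.0, 0.0, 0.0, -0.0, 0.0, 0.0, 0.0]
[-15.0, 0.0, 0.0, -0.0, 0.0, 0.0, 0.0]
[-14.0, 0.0, 0.0, -0.0, 0.0, 0.0, 0.0]
end [0.44   0.1396 0.1796]
az -3.71 turn -0.01 tilt 0.128
[-0.0, -18.0, 7.0, -0.0, 0.0, 0.0, 0.0]
[-0.0, -18.0, 6.0, -0.0, 0.0, 0.0, 0.0]
[-0.0, -18.0, 7.0, -0.0, 0.0, 0.0, 0.0]
[-0.0, -18.0, 6.0, -0.0, 0.0, 0.0, 0.0]
[-0.0, -18.0, 7.0, -0.0, 0.0, 0.0, 0.0]
[-0.0, -18.0, 6.0, -0.0, 0.0, 0.0, 0.0]
[-0.0, -18.0, 7.0, -0.0, 0.0, 0.0, 0.0]
[-0.0, -18.0, 6.0, -0.0, 0.0, 0.0, 0.0]
[-0.0, -18.0, 7.0, -0.0, 0.0, 0.0, 0.0]
[-0.0, -18.0, 6.0, -0.0, 0.0, 0.0, 0.0]
[-0.0, -18.0, 7.0, -0.0, 0.0, 0.0, 0.0]
[-0.0, -18.0, 6.0, -0.0, 0.0, 0.0, 0.0]
[-0.0, -18.0, 7.0, -0.0, 0.0, 0.0, 0.0]
[-0.0, -17.0, 6.0, -0.0, 0.0, 0.0, 0.0]
[-0.0, -18.0, 7.0, -0.0, 0.0, 0.0, 0.0]
[-0.0, -17.0, 6.0, -0.0, 0.0, 0.0, 0.0]
[-0.0, -18.0, 7.0, -0.0, 0.0, 0.0, 0.0]
[-0.0, -17.0, 6.0, -0.0, 0.0, 0.0, 0.0]
[-0.0, -18.0, 7.0, -0.0, 0.0, 0.0, 0.0]
[-1.0, -17.0, 6.0, -0.0, 0.0, 0.0, 0.0]
end [ 0.5467 -0.224   0.1804]
```

Emit:
{"op": "drive_tool", "data": {
  "moves": [-8,0,0,0,0,0,0,-15,0,0,0,0,0,0,-16,0,0,0,0,0,0,-16,0,0,0,0,0,0,-16,0,0,0,0,0,0,-16,0,0,0,0,0,0,-16,0,0,0,0,0,0,-16,0,0,0,0,0,0,-16,0,0,0,0,0,0,-10,0,0,0,0,0,0]
}}

```text
clock: 4.72
eef_pos: [0.4398, 0.1394, 0.1804]
orientation: [0.051, 1.569, -0.051]
force: [-0.2, 0.8, -1.6]
width: 0.0511
```

Emit:
{"op": "drive_tool", "data": {
  "moves": [0,-10,4,0,0,0,0,0,-17,6,0,0,0,0,0,-19,7,0,0,0,0,0,-19,7,0,0,0,0,0,-19,7,0,0,0,0,0,-19,7,0,0,0,0,0,-19,7,0,0,0,0,0,-19,7,0,0,0,0,0,-19,7,0,0,0,0,0,-19,7,0,0,0,0]
}}

```text
clock: 5.55
eef_pos: [0.4936, -0.0452, 0.1774]
orientation: [0.051, 1.571, -0.051]
force: [0.2, 0.6, -1.1]
width: 0.051
```

Emit:
{"op": "drive_tool", "data": {
  "moves": [0,-19,7,0,0,0,0,0,-19,7,0,0,0,0,0,-19,7,0,0,0,0,0,-19,7,0,0,0,0,0,-19,7,0,0,0,0,0,-19,7,0,0,0,0,0,-19,7,0,0,0,0,0,-19,6,0,0,0,0,0,-15,4,0,0,0,0,0,-10,3,0,0,0,0]
}}

```text
clock: 6.38
eef_pos: [0.5439, -0.226, 0.1773]
orientation: [0.052, 1.571, -0.052]
force: [-0.1, 0.3, -0.7]
width: 0.051
```

```bash
python3 - <<'E'
from h import *
st()
for n in("top","scene"):
    f=cam(n);im=f["image"];u=proj(f,[.55,-.2,.12])[0].astype(int);x,y=u[0]-60,u[1]-60
    cv2.imwrite(f"pics/{n}3.png",cv2.resize(im[y:y+120,x:x+120],None,fx=5,fy=5,interpolation=cv2.INTER_CUBIC)[:,:,::-1]);print(n,x,y)
st()
E
```

```text
t 6.38 p [ 0.5439 -0.226   0.1773] az -3.78 tilt 0.08 F [-0.07  0.28 -0.73] T [0.067 0.006 0.007] w 0.051 q [-0.39  0.17  0.16  1.57 -0.    1.24]
top 359 135
scene 173 179
t 6.48 p [ 0.544  -0.2256  0.1775] az -3.81 tilt 0.07 F [-0.11 -0.16 -0.3 ] T [0.015 0.044 0.017] w 0.0509 q [-0.39  0.17  0.16  1.57 -0.    1.24]
```

View pics/scene3.png

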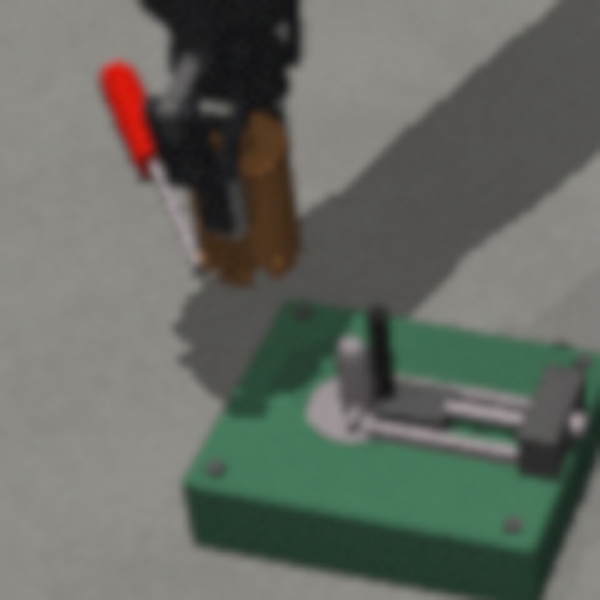

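View pics/top3.png

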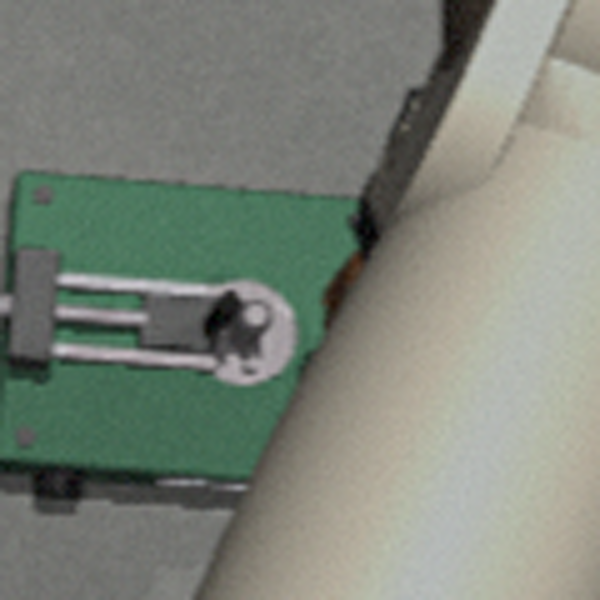

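```bash
python3 - <<'E'
from h import *
f=cam("scene");u=proj(f,[.544,-.2256,.155])[0].astype(int);x0,y0=u[0]-20,u[1]-20
im=cv2.resize(f["image"][y0:y0+40,x0:x0+40],None,fx=15,fy=15,interpolation=cv2.INTER_CUBIC)
for z,c in((.1429,(255,255,0)),(.153,(0,255,255)),(.2129,(255,0,255))):
  for a in list(range(-80,91,10)) if z<.2 else range(0,360,20):
    q=proj(f,[.544+.026*np.cos(np.radians(a)),-.2256+.026*np.sin(np.radians(a)),z])[0]
    x,y=int((q[0]+.5-x0)*15),int((q[1]+.5-y0)*15);cv2.circle(im,(x,y),2,c,-1)
    if z<.15 and a%20==0: cv2.putText(im,str(a),(x-8,y+16),0,.4,c,1)
cv2.imwrite("pics/notch3.png",im[:,:,::-1])
E
```

```text
(no output)
```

View pics/notch3.png

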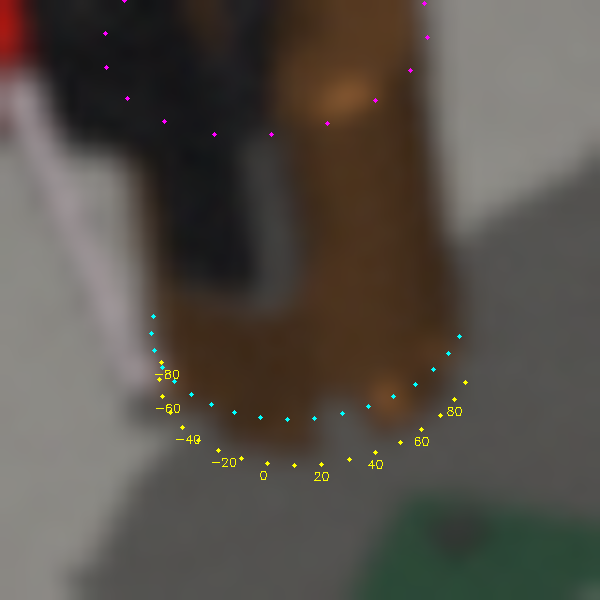

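```bash
python3 - <<'E'
from h import *
f=cam("scene");u=proj(f,[.544,-.2256,.150])[0].astype(int);x0,y0=u[0]-16,u[1]-14
a=f["image"][y0:y0+26,x0:x0+32]
g=cv2.imread("pics/scene0.png")[:,:,::-1];u=proj(f,[.441,.1376,.01])[0].astype(int);b=g[u[1]-14:u[1]+12,u[0]-16:u[0]+16]
print(u)
o=[cv2.resize(np.clip(i.astype(float)*1.9,0,255).astype(np.uint8),None,fx=12,fy=18,interpolation=cv2.INTER_LANCZOS4) for i in(a,b)]
cv2.imwrite("pics/cmp.png",cv2.hconcat(o)[:,:,::-1])
E
```

```text
[366 258]
```

View pics/cmp.png

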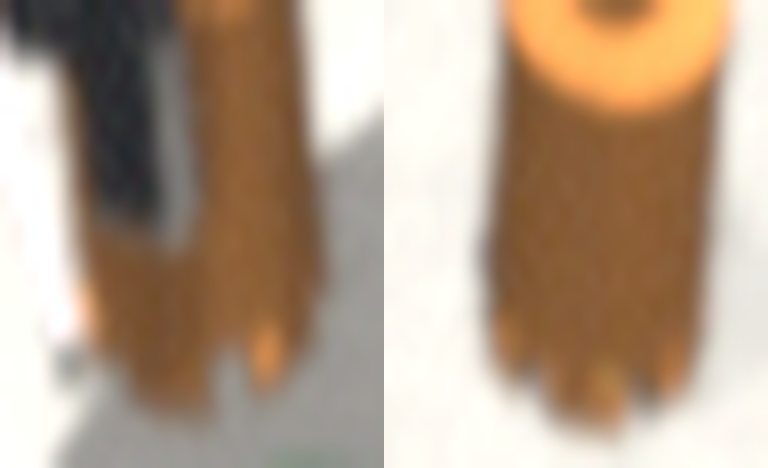

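```bash
python3 - <<'E'
from h import *
f=cam("scene");st()
def az(c,zb,cols):
    A=np.arange(-80,100);
    for r in(.026,.022):
        q=proj(f,np.c_[c[0]+r*np.cos(np.radians(A)),c[1]+r*np.sin(np.radians(A)),np.full(len(A),zb+.004)])
        i=np.argmax(q[:,0]); 
        print(r,[float(np.interp(x,q[:,0],A)) for x in cols], q[:,0].min(),q[:,0].max())
u=proj(f,[.544,-.2256,.150])[0].astype(int);x0=u[0]-16
az((.544,-.2256),.143,[x0+230/12-.5,x0+110/12-.5])
az((.4413,.1376),0,[(640-384)/12+350-.5,(535-384)/12+350-.5])
E
```

```text
t 6.63 p [ 0.544  -0.2236  0.1782] az -3.69 tilt 0.03 F [0.03 0.32 0.12] T [ 0.063 -0.031 -0.036] w 0.0513 q [-0.39  0.17  0.16  1.57  0.    1.25]
0.026 [30.371279737170756, -29.072787457322832] 212.94106073410646 233.70801840954226
0.022 [32.69988043987869, -42.3322249158183] 214.55401046065532 232.12244230961807
0.026 [31.665524290413067, -23.312505961559403] 357.3712994610435 376.09346835318485
0.022 [36.880658615249416, -29.44460065616573] 358.8095116553946 374.64987570799417
```

```bash
python3 - <<'E'
from h import *
S=np.array([.550,-.1795]);ims=[]
t=np.mean([cam("top")["image"].astype(float) for _ in range(1)],0);ft=C["top"];fs=cam("scene")
for f in(ft,fs):
    u=proj(f,[S[0],S[1],.055])[0].astype(int);x0,y0=u[0]-12,u[1]-12
    im=cv2.resize(f["image"][y0:y0+24,x0:x0+24],None,fx=16,fy=24,interpolation=cv2.INTER_CUBIC)
    b=im.copy()
    for z,c in((.05,(255,255,0)),(.058,(0,0,255))):
      for a in range(0,360,15):
        q=proj(f,[S[0]+.02*np.cos(np.radians(a)),S[1]+.02*np.sin(np.radians(a)),z])[0]
        x,y=int((q[0]+.5-x0)*16),int((q[1]+.5-y0)*24);cv2.circle(b,(x,y),2,c,-1)
        if z==.05 and a%30==0: cv2.putText(b,str(a),(x,y+14),0,.4,(255,0,0),1)
    ims.append(b)
cv2.imwrite("pics/bar2.png",cv2.hconcat(ims)[:,:,::-1])
E
```

```text
(no output)
```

View pics/bar2.png

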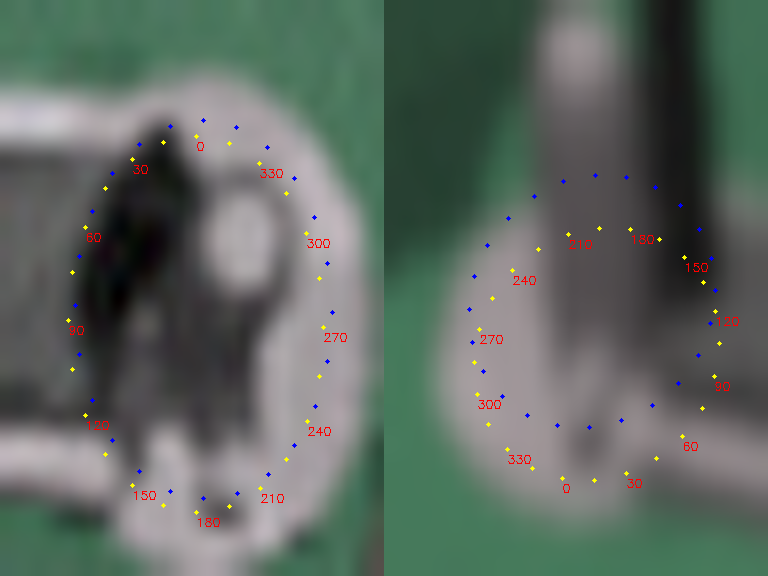

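```bash
python3 - <<'E'
from h import *
st()
P=plan((.5462,-.2225,.139),-23.3,8,0)
P=plan((.5472,-.2035,.139),-23.3,10,0,P)
E
```

```text
t 6.73 p [ 0.5442 -0.2234  0.1785] az -3.66 tilt 0.01 F [-0.74 -0.9  -1.19] T [-0.062 -0.017  0.003] w 0.0515 q [-0.39  0.17  0.16  1.57  0.    1.25]
az -3.66 turn 19.64 tilt 0.009
[5.0, 0.0, 0.0, 2.5, 0.0, 0.0, 0.0]
[5.0, 0.0, 0.0, 2.4, 0.0, 0.0, 0.0]
[5.0, 0.0, 0.0, 2.5, 0.0, 0.0, 0.0]
[5.0, 0.0, 0.0, 2.4, 0.0, 0.0, 0.0]
[5.0, 0.0, 0.0, 2.5, 0.0, 0.0, 0.0]
[5.0, 0.0, 1.0, 2.4, 0.0, 0.0, 0.0]
[5.0, 1.0, 0.0, 2.5, 0.0, 0.0, 0.0]
[4.0, 0.0, 1.0, 2.4, 0.0, 0.0, 0.0]
end [ 0.5464 -0.2231  0.1395]
az -23.26 turn 0.04 tilt 0.009
[0.0, 2.0, -1.0, 0.0, 0.0, 0.0, 0.0]
[0.0, 2.0, -1.0, 0.0, 0.0, 0.0, 0.0]
[0.0, 2.0, -1.0, 0.0, 0.0, 0.0, 0.0]
[0.0, 2.0, -1.0, 0.0, 0.0, 0.0, 0.0]
[0.0, 2.0, -0.0, 0.0, 0.0, 0.0, 0.0]
[0.0, 2.0, -1.0, 0.0, 0.0, 0.0, 0.0]
[0.0, 2.0, -0.0, 0.0, 0.0, 0.0, 0.0]
[0.0, 1.0, -1.0, 0.0, 0.0, 0.0, 0.0]
[0.0, 2.0, -0.0, 0.0, 0.0, 0.0, 0.0]
[0.0, 1.0, -1.0, 0.0, 0.0, 0.0, 0.0]
end [ 0.5471 -0.2038  0.1395]
```

Emit:
{"op": "drive_tool", "data": {
  "moves": [5,0,0,2.5,0,0,0,5,0,0,2.4,0,0,0,5,0,0,2.5,0,0,0,5,0,0,2.4,0,0,0,5,0,0,2.5,0,0,0,5,0,1,2.4,0,0,0,5,1,0,2.5,0,0,0,4,0,1,2.4,0,0,0,0,0,0,0,0,0,0,0,0,0,0,0,0,0]
}}

```text
clock: 7.57
eef_pos: [0.5464, -0.2232, 0.1394]
orientation: [0.318, 1.547, -0.317]
force: [-0.7, 0.3, -0.5]
width: 0.051
```

```bash
python3 - <<'E'
from h import *
st()
f=cam("scene");im=f["image"];u=proj(f,[.55,-.2,.12])[0].astype(int);x,y=u[0]-50,u[1]-50
cv2.imwrite("pics/scene4.png",cv2.resize(im[y:y+90,x:x+90],None,fx=6.6,fy=6.6,interpolation=cv2.INTER_CUBIC)[:,:,::-1])
P=plan((.5472,-.2035,.139),-23.3,10,0)
E
```

```text
t 7.57 p [ 0.5464 -0.2232  0.1394] az -23.19 tilt 0.01 F [-0.66  0.33 -0.46] T [-0.01  -0.039 -0.046] w 0.051 q [-0.39  0.17  0.09  1.49  0.    1.59]
az -23.19 turn 0.11 tilt 0.017
[0.0, 2.0, -1.0, 0.0, 0.0, 0.0, 0.0]
[0.0, 2.0, -1.0, 0.0, 0.0, 0.0, 0.0]
[0.0, 2.0, -1.0, 0.0, 0.0, 0.0, 0.0]
[0.0, 2.0, -1.0, 0.0, 0.0, 0.0, 0.0]
[0.0, 2.0, -1.0, 0.0, 0.0, 0.0, 0.0]
[0.0, 2.0, -0.0, 0.0, 0.0, 0.0, 0.0]
[0.0, 2.0, -1.0, 0.0, 0.0, 0.0, 0.0]
[0.0, 2.0, -0.0, 0.0, 0.0, 0.0, 0.0]
[0.0, 1.0, -1.0, 0.1, 0.0, 0.0, 0.0]
[1.0, 2.0, -0.0, 0.0, 0.0, 0.0, 0.0]
end [ 0.5475 -0.2032  0.1387]
```

View pics/scene4.png

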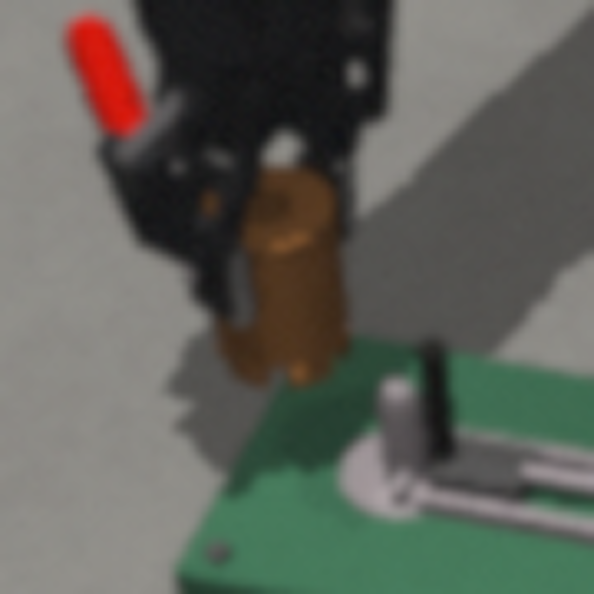

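Emit:
{"op": "drive_tool", "data": {
  "moves": [0,2,-1,0,0,0,0,0,2,-1,0,0,0,0,0,2,-1,0,0,0,0,0,2,-0.5,0,0,0,0,0,2,-1,0,0,0,0,0,2,-0.5,0,0,0,0,0,2,-1,0,0,0,0,0,2,-0.5,0,0,0,0,0,2,-0.5,0,0,0,0,0,0.5,0,0,0,0,0]
}}

```text
clock: 8.45
eef_pos: [0.5474, -0.2037, 0.1393]
orientation: [0.319, 1.547, -0.319]
force: [0.3, 0.4, -0.9]
width: 0.0511
```

Emit:
{"op": "drive_tool", "data": {
  "moves": [0,1.9,-0.7,0,0,0,0,0,1.9,-0.7,0,0,0,0,0,1.9,-0.6,0,0,0,0,0,1.9,-0.7,0,0,0,0,0,1.9,-0.7,0,0,0,0,0,1,-0.3,0,0,0,0,0,1,-0.3,0,0,0,0,0,0,0,0,0,0,0,0,0,0,0,0,0,0,0,0,0,0,0,0,0]
}}

```text
clock: 9.28
eef_pos: [0.5482, -0.1922, 0.1393]
orientation: [0.319, 1.547, -0.32]
force: [-0.5, -2.1, -0.3]
width: 0.0508
```

```bash
python3 - <<'E'
from h import *
st()
P=plan((.549,-.178,.1385),-23.3,8,0,dec=1)
E
```

```text
t 9.28 p [ 0.5482 -0.1922  0.1393] az -23.32 tilt 0.02 F [-0.48 -2.06 -0.26] T [-0.523  0.109 -0.022] w 0.0508 q [-0.34  0.15  0.06  1.49 -0.    1.64]
az -23.32 turn -0.02 tilt 0.022
[0.1, 1.7, -0.6, -0.0, 0.0, 0.0, 0.0]
[0.1, 1.7, -0.6, -0.0, 0.0, 0.0, 0.0]
[0.1, 1.7, -0.6, -0.0, 0.0, 0.0, 0.0]
[0.1, 1.6, -0.6, -0.0, 0.0, 0.0, 0.0]
[0.1, 1.7, -0.6, -0.0, 0.0, 0.0, 0.0]
[0.1, 1.6, -0.6, -0.0, 0.0, 0.0, 0.0]
[0.1, 1.7, -0.6, -0.0, 0.0, 0.0, 0.0]
[0.1, 1.6, -0.7, -0.0, 0.0, 0.0, 0.0]
end [ 0.549  -0.178   0.1385]
```

Emit:
{"op": "drive_tool", "data": {
  "moves": [0,1.7,-0.6,0,0,0,0,0,1.7,-0.6,0,0,0,0,0,1.7,-0.6,0,0,0,0,0,1.7,-0.6,0,0,0,0,0,1.7,-0.6,0,0,0,0,0,1.7,-0.6,0,0,0,0,0,1.7,-0.6,0,0,0,0,0,1.6,-0.6,0,0,0,0,0,0,0,0,0,0,0,0,0,0,0,0,0,0]
}}

```text
clock: 10.12
eef_pos: [0.5492, -0.1776, 0.1394]
orientation: [0.319, 1.547, -0.319]
force: [-1.3, -3.8, 0.4]
width: 0.0508
```

```bash
python3 - <<'E'
from h import *
st()
f=cam("scene");im=f["image"];u=proj(f,[.55,-.2,.12])[0].astype(int);x,y=u[0]-40,u[1]-50
cv2.imwrite("pics/scene5.png",cv2.resize(im[y:y+90,x:x+90],None,fx=6.6,fy=6.6,interpolation=cv2.INTER_CUBIC)[:,:,::-1])
st()
E
```

```text
t 10.12 p [ 0.5492 -0.1776  0.1394] az -23.3 tilt 0.01 F [-1.29 -3.8   0.45] T [-0.938  0.15   0.015] w 0.0508 q [-0.31  0.14  0.05  1.49 -0.    1.66]
t 10.17 p [ 0.5492 -0.1776  0.1393] az -23.31 tilt 0.0 F [-0.98 -4.03 -0.59] T [-0.895  0.162 -0.027] w 0.0512 q [-0.31  0.14  0.05  1.49 -0.    1.66]
```

View pics/scene5.png

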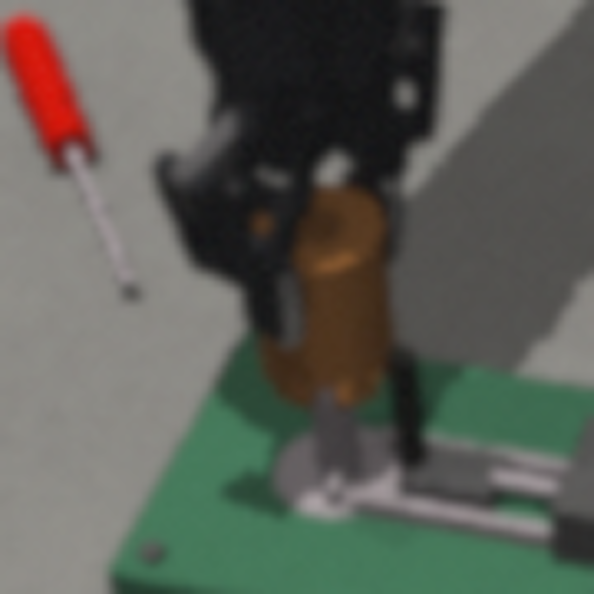

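```bash
python3 - <<'E'
from h import *
f=cam("scene");im=f["image"];x0,y0=proj(f,[.55,-.18,.09])[0].astype(int)-[17,20]
print(proj(f,[[.5492,-.1776,.104],[.5492,-.1776,.05],[.5592,-.1776,.104],[.5492,-.1676,.104]]))
b=cv2.resize(im[y0:y0+40,x0:x0+40],None,fx=15,fy=15,interpolation=cv2.INTER_CUBIC)
def dot(P,c):
    q=proj(f,P)[0];cv2.circle(b,(int((q[0]+.5-x0)*15),int((q[1]+.5-y0)*15)),2,c,-1)
for a in range(0,360,15):
    c,s=np.cos(np.radians(a)),np.sin(np.radians(a))
    dot([.5492+.026*c,-.1776+.026*s,.1047],(255,255,0))
    dot([.5492+.009*c,-.1776+.009*s,.05],(0,255,255))
    dot([.5492+.009*c,-.1776+.009*s,.087],(0,255,255))
cv2.imwrite("pics/al.png",b[:,:,::-1]); st()
E
```

```text
[[242.7496999  244.89947471]
 [244.58937822 260.08943031]
 [241.63109584 247.49136802]
 [246.52934499 245.39104773]]
t 10.22 p [ 0.5492 -0.1776  0.1393] az -23.31 tilt 0.0 F [-0.44 -4.18  0.96] T [-0.874  0.208  0.019] w 0.0508 q [-0.31  0.14  0.05  1.49 -0.    1.66]
```

View pics/al.png

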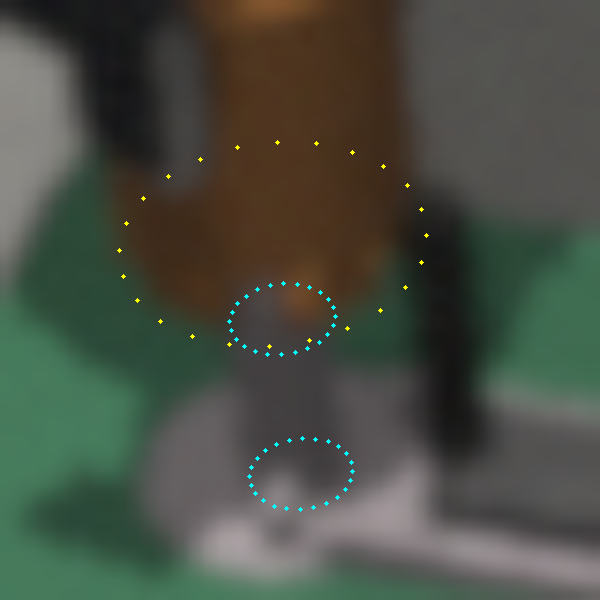

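Emit:
{"op": "drive_tool", "data": {
  "moves": [2,0,0,0,0,0,0,2,0,0,0,0,0,0,2,0,0,0,0,0,0,2,0,0,0,0,0,0,2,0,0,0,0,0,0,2,0,0,0,0,0,0,2,0,0,0,0,0,0,0,0,0,0,0,0,0,0,0,0,0,0,0,0,0,0,0,0,0,0,0]
}}

```text
clock: 11.05
eef_pos: [0.5491, -0.1775, 0.1248]
orientation: [0.319, 1.548, -0.319]
force: [0.3, -3.7, -2.4]
width: 0.0506
```

```bash
python3 -c "
from h import *
st()"
```

```text
t 11.05 p [ 0.5491 -0.1775  0.1248] az -23.31 tilt 0.04 F [ 0.31 -3.7  -2.39] T [-0.931 -0.068  0.037] w 0.0506 q [-0.31  0.14  0.03  1.46  0.    1.66]
```

Emit:
{"op": "drive_tool", "data": {
  "moves": [1.5,0,0,0,0,0,0,1.5,0,0,0,0,0,0,1.5,0,0,0,0,0,0,1.5,0,0,0,0,0,0,1.5,0,0,0,0,0,0,1.5,0,0,0,0,0,0,0,0,0,0,0,0,0,0,0,0,0,0,0,0,0,0,0,0,0,0,0,0,0,0,0,0,0,0]
}}

```text
clock: 11.88
eef_pos: [0.5499, -0.1778, 0.1165]
orientation: [0.319, 1.545, -0.319]
force: [3.0, -5.0, 1.6]
width: 0.0511
```

```bash
python3 -c "
from h import *
st()"
```

```text
t 11.88 p [ 0.5499 -0.1778  0.1165] az -23.31 tilt 0.1 F [ 2.98 -5.01  1.57] T [-1.139 -0.811  0.075] w 0.0511 q [-0.31  0.14  0.01  1.44  0.    1.66]
```

Emit:
{"op": "drive_tool", "data": {
  "moves": [0,0.1,1,0,0,0,0,0,0,0.3,0,0,0,0,2,0,0,0,0,0,0,2,0,0,0,0,0,0,2,0,0,0,0,0,0,2,0,0,0,0,0,0,2,0,0,0,0,0,0,0,0,0,0,0,0,0,0,0,0,0,0,0,0,0,0,0,0,0,0,0]
}}

```text
clock: 12.72
eef_pos: [0.5506, -0.178, 0.1059]
orientation: [0.319, 1.547, -0.319]
force: [3.3, -3.8, -0.4]
width: 0.0509
```

```bash
python3 -c "
from h import *
st()"
```

```text
t 12.72 p [ 0.5506 -0.178   0.1059] az -23.31 tilt 0.02 F [ 3.28 -3.8  -0.36] T [-0.883 -0.746 -0.025] w 0.0509 q [-0.31  0.14 -0.    1.42  0.    1.66]
```

Relieve another 1 mm in +x and go down towards the bar.

Emit:
{"op": "drive_tool", "data": {
  "moves": [0,0.4,0.9,0,0,0,0,0,0,0,0,0,0,0,2,0,0,0,0,0,0,2,0,0,0,0,0,0,2,0,0,0,0,0,0,2,0,0,0,0,0,0,2,0,0,0,0,0,0,1,0,0,0,0,0,0,0,0,0,0,0,0,0,0,0,0,0,0,0,0]
}}

```text
clock: 13.55
eef_pos: [0.5513, -0.178, 0.0949]
orientation: [0.319, 1.548, -0.319]
force: [0.8, -5.1, -1.4]
width: 0.051
```

```bash
python3 -c "
from h import *
st()"
```

```text
t 13.55 p [ 0.5513 -0.178   0.0949] az -23.31 tilt 0.03 F [ 0.84 -5.08 -1.4 ] T [-0.888 -0.109 -0.024] w 0.051 q [-0.31  0.15 -0.02  1.4  -0.    1.67]
```

Emit:
{"op": "drive_tool", "data": {
  "moves": [1,0,0,0,0,0,0,1,0,0,0,0,0,0,1,0,0,0,0,0,0,1,0,0,0,0,0,0,1,0,0,0,0,0,0,0,0,0,0,0,0,0,0,0,0,0,0,0,0,0,0,0,0,0,0,0,0,0,0,0,0,0,0,0,0,0,0,0,0,0]
}}

```text
clock: 14.38
eef_pos: [0.5514, -0.178, 0.0902]
orientation: [0.319, 1.547, -0.319]
force: [1.0, -4.1, -0.6]
width: 0.0514
```

```bash
python3 -c "
from h import *
st()"
```

```text
t 14.38 p [ 0.5514 -0.178   0.0902] az -23.31 tilt 0.0 F [ 1.04 -4.07 -0.64] T [-0.854 -0.151 -0.058] w 0.0514 q [-0.31  0.15 -0.03  1.39  0.    1.67]
```

Emit:
{"op": "drive_tool", "data": {
  "moves": [1,0,0,0,0,0,0,1,0,0,0,0,0,0,1,0,0,0,0,0,0,1,0,0,0,0,0,0,0.5,0,0,0,0,0,0,0.5,0,0,0,0,0,0,0,0,0,0,0,0,0,0,0,0,0,0,0,0,0,0,0,0,0,0,0,0,0,0,0,0,0,0]
}}

```text
clock: 15.22
eef_pos: [0.5513, -0.178, 0.0852]
orientation: [0.319, 1.547, -0.319]
force: [0.3, -4.1, 0.8]
width: 0.0509
```

```bash
python3 -c "
from h import *
st()"
```

```text
t 15.22 p [ 0.5513 -0.178   0.0852] az -23.31 tilt 0.01 F [ 0.34 -4.07  0.8 ] T [-0.8    0.049  0.011] w 0.0509 q [-0.31  0.15 -0.04  1.38 -0.    1.67]
```

Emit:
{"op": "drive_tool", "data": {
  "moves": [0.5,0,0,0,0,0,0,0.5,0,0,0,0,0,0,0.5,0,0,0,0,0,0,0.5,0,0,0,0,0,0,0,0,0,0,0,0,0,0,0,0,0,0,0,0,0,0,0,0,0,0,0,0,0,0,0,0,0,0,0,0,0,0,0,0,0,0,0,0,0,0,0,0]
}}

```text
clock: 16.05
eef_pos: [0.5514, -0.1781, 0.0846]
orientation: [0.319, 1.546, -0.319]
force: [-3.5, -4.1, 10.4]
width: 0.0508
```

```bash
python3 -c "
from h import *
st()
f=cam('scene');im=f['image'];x,y=proj(f,[.55,-.18,.09])[0].astype(int)-[45,45]
cv2.imwrite('pics/scene6.png',cv2.resize(im[y:y+90,x:x+90],None,fx=6.6,fy=6.6,interpolation=cv2.INTER_CUBIC)[:,:,::-1])"
```

```text
t 16.05 p [ 0.5514 -0.1781  0.0846] az -23.31 tilt 0.06 F [-3.47 -4.1  10.44] T [-0.491  0.998  0.009] w 0.0508 q [-0.31  0.15 -0.04  1.38 -0.    1.67]
```

View pics/scene6.png

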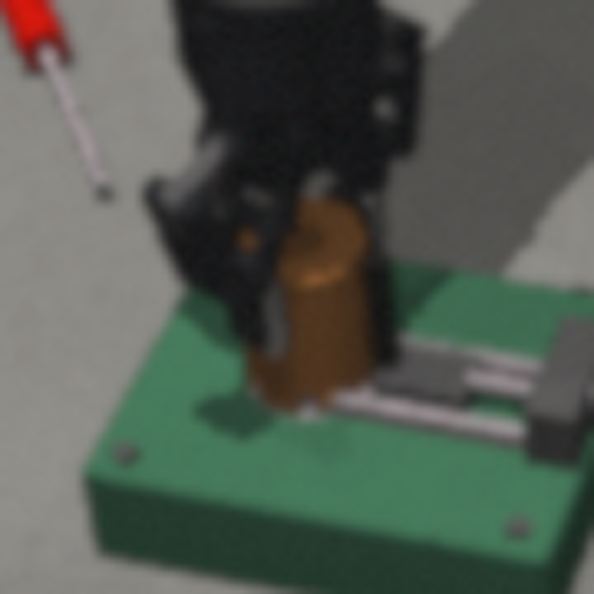

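Emit:
{"op": "drive_tool", "data": {
  "moves": [-0.5,0,0,0,0,0,0,-0.5,0,0,0,0,0,0,0,0,0,0,0,0,90,0,0,0,0,0,0,90,0,0,0,0,0,0,90,0,0,0,0,0,0,90,0,0,0,0,0,0,90,0,0,0,0,0,0,90,0,0,0,0,0,0,90,0,0,0,0,0,0,90]
}}

```text
clock: 16.93
eef_pos: [0.5514, -0.178, 0.0843]
orientation: [0.319, 1.547, -0.319]
force: [0.8, 0.4, -0.3]
width: 0.0768
```

Emit:
{"op": "drive_tool", "data": {
  "moves": [-5,0,0,0,0,0,90,-10,0,0,0,0,0,90,-15,0,0,0,0,0,90,-20,0,0,0,0,0,90,-20,0,0,0,0,0,90,-20,0,0,0,0,0,90,-20,0,0,0,0,0,90,-15,0,0,0,0,0,90,-5,0,0,0,0,0,90,0,0,0,0,0,0,90]
}}

```text
clock: 17.77
eef_pos: [0.552, -0.1782, 0.2163]
orientation: [0.319, 1.544, -0.319]
force: [-0.3, -0.6, -0.4]
width: 0.0765
```

Emit:
{"op": "drive_tool", "data": {
  "moves": [0,-10,0,0,0,0,90,0,-20,0,0,0,0,90,0,-25,0,0,0,0,90,0,-25,0,0,0,0,90,0,-25,0,0,0,0,90,0,-25,0,0,0,0,90,0,-25,0,0,0,0,90,0,-20,0,0,0,0,90,0,-10,0,0,0,0,90,0,0,0,0,0,0,90]
}}

```text
clock: 18.6
eef_pos: [0.4768, -0.3496, 0.213]
orientation: [0.322, 1.549, -0.321]
force: [-0.5, 0.2, -0.4]
width: 0.0768
```

```bash
python3 - <<'E'
from h import *
st()
o=[]
for n in("top","scene"):
    f=cam(n);cv2.imwrite(f"pics/{n}7full.png",f["image"][:,:,::-1])
    x,y=proj(f,[.55,-.17,.09])[0].astype(int)-[30,35]
    im=cv2.resize(f["image"][y:y+70,x:x+60],None,fx=6.6,fy=6.6,interpolation=cv2.INTER_CUBIC)
    for z in(.12,.05):
      for a in range(0,360,20):
        q=proj(f,[.5513+.026*np.cos(np.radians(a)),-.178+.026*np.sin(np.radians(a)),z])[0]
        cv2.circle(im,(int((q[0]+.5-x)*6.6),int((q[1]+.5-y)*6.6)),1,(255,255,0),-1)
    o.append(im)
cv2.imwrite("pics/fin.png",cv2.hconcat(o)[:,:,::-1])
E
```

```text
t 18.6 p [ 0.4768 -0.3496  0.213 ] az -23.46 tilt 0.1 F [-0.55  0.16 -0.38] T [-0.045 -0.036  0.018] w 0.0768 q [-0.63  0.18  0.25  1.64 -0.    1.35]
```

View pics/fin.png

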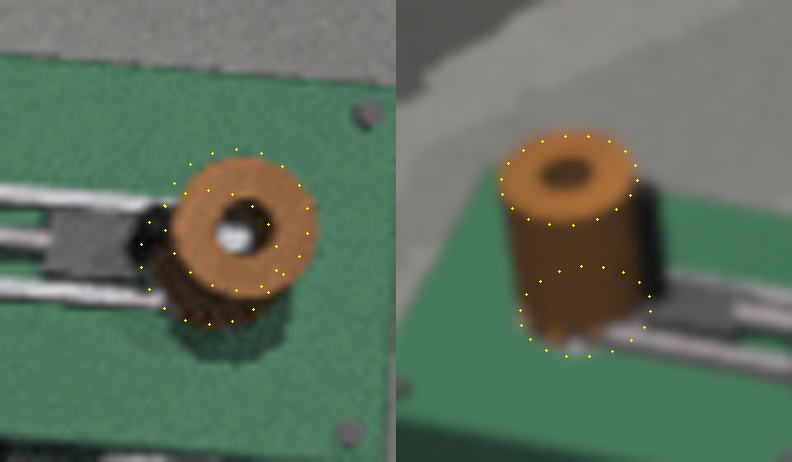

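View pics/scene7full.png

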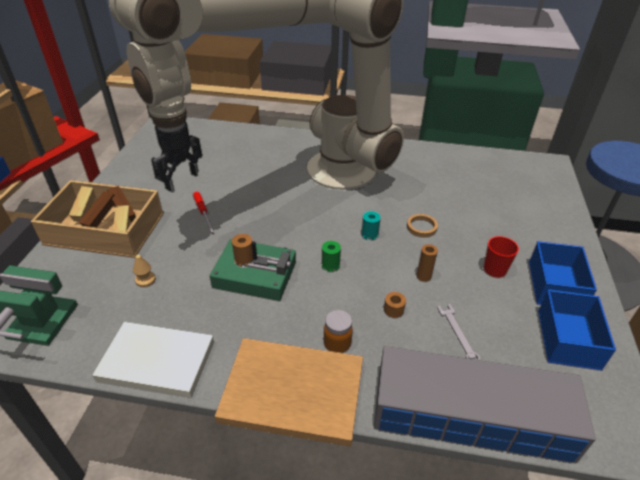

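```bash
python3 - <<'E'
from h import *
t=cam("top");s=cam("scene");c=[]
for f,lo in((t,90),(s,120)):
    x,y=proj(f,[.55,-.17,.09])[0].astype(int)-[30,35]
    hsv=cv2.cvtColor(f["image"][y:y+70,x:x+60],cv2.COLOR_RGB2HSV);m=cv2.inRange(hsv,(5,90,130),(18,255,255))
    k=max(cv2.findContours(m,cv2.RETR_EXTERNAL,cv2.CHAIN_APPROX_NONE)[0],key=cv2.contourArea)
    e=cv2.fitEllipse(k);print(e);c.append((e[0][0]+x,e[0][1]+y))
print(tri(t,c[0],s,c[1]),onz(t,c[0],.12),onz(s,c[1],.12))
E
```

```text
((36.621238708496094, 33.859249114990234), (19.68148422241211, 20.467674255371094), 123.5602035522461)
((25.573171615600586, 25.93799591064453), (12.397866249084473, 19.312612533569336), 83.76671600341797)
(array([ 0.54851959, -0.18017498,  0.12011166]), np.float64(0.001499400763189565)) [ 0.54871785 -0.18093568  0.12      ] [ 0.54840618 -0.17944097  0.12      ]
```

```bash
python3 -c "
from h import *
print(arm.job_done()); st()"
```

```text
the job is handed in; nothing more can be done
None
the job is handed in; nothing more can be done
```

The notched core is on the spindle with its notches over the drive bar, and I let go of it with the roller against its side. I handed the job in at about 18.7 s on the clock. I don't have a verdict, because handing in reports none.

**How it went:** I gripped the core where it stood and turned it about 20° in the air to match the bar direction I read from the images (about 11°). I then pushed the roller back with the core's side and lowered it. It dropped over the bar at the first try, so no turning search was needed.

**Last checks:**
- **Seating:** the core stopped with about 10 N upward force at TCP height 0.0846 m, exactly where it should be when home. Lying on the bar would have been 0.0926 m.
- **Height:** after release, the two camera views together put the core's top at 0.120 m; home is 0.120 m and lying on the bar would be 0.128 m. It looks upright.
- **Roller:** before release it pressed back with about 4 N, and in the pictures it touches the core's side. I could not read the slide value directly.
- **Other things:** the final picture shows the bystanders where they were. I compared it by eye and did not measure distances.

**What disagreed:**
- The cameras and the arm differed by about 3 mm on where the core ended up, and the two views missed each other by 1.5 mm. That is about the size of the calibration error.
- While lowering, a sideways force of about 3 N appeared on the spindle, so I shifted about 2 mm in +x and it went away.

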